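# Lock the seed disc on the counter's spindle with its spring clip

## Task

The seed counter's disc is on its spindle but not yet secured. Take the spring retaining clip by its two upright eyes, squeeze them to spread the ring without overspreading it, slide it down over the spindle's head until it gently meets the disc, and let it contract into the groove there, so that it lies flat, fully closed round the spindle, and is left free. Do not force it against the spindle or disc, and do not disturb the two vials and the petri dish.

Things in the scene. Friction and masses are not known exactly. Their poses are not given: they have to be found in the camera images.
- clip: Spring retaining clip, steel, 75 g, lying flat on the table: two half rings on a sprung pivot pin; arms cross in front of the ring and end in two upright eyes. Origin on the axis of the closed ring, at its underside; x from the pivot (27 mm behind the origin) toward the eyes, z up. Pinching the eyes together along y spreads the ring (spring: 7 N at each eye when closed, 12 N at 0.22 rad)
- clip_center (a point): Centre of the clip's ring when closed, 2.5 mm above its underside. The ring is 5 mm thick, inner diameter 46 mm, outer 56 mm. Axes as clip
- clip_eyes (a point): Midway between the closed eyes: 46 mm in front of clip_center along x, 15 mm above the underside (axes as clip). Eye: tab 13 long (x), 6 thick (y), 30 mm high, 27 mm to either side: 60 mm over the outsides closed, 26 at 0.22 rad, outer faces then parallel. Held eyes stay put as they close and the ring backs off 4 mm. A foot 8 mm high juts out 7 mm below each outer face. Arms between: 9.5 mm high
- clip_l (a joint): Spread of the clip: angle (rad) each half ring is swung out about the pivot, both equally; 0 = closed. From about 0.15 the ring passes over the spindle's 49 mm head; above 0.32 it is overspread and spoiled. At 0.22 the head fits best when centred 2 to 3 mm in front of clip_center, toward the eyes
- counter: Seed counter fixed on the table: white box 116 x 116 x 50 mm with a spindle on its centre carrying a flat aluminium disc 116 mm across. Origin at the centre of its underside, on the table. Spindle and disc are clamped at a height that differs every time and is not measured: the disc's top is 66 to 80 mm above the table, so feel for it
- counter_axis (a point): On the spindle's upright axis, fixed to the box 66 mm above the table, the lowest height the disc's top can have. Directly above the disc the spindle has a neck (the groove) 44.4 mm across and 7 mm high, then a head 49 mm across and 13 mm high with a chamfered edge: its flat top is 20 mm above the disc
- vial_a: Bystander: glass seed vial, 23 mm across, 60 mm tall, standing; origin at its underside
- vial_b: Bystander: glass seed vial, 23 mm across, 60 mm tall, standing; origin at its underside
- petri: Bystander: petri dish, 93 mm across, 14 mm tall; origin at its underside
Mind the look-alikes: they are no part of the job. Several things have the shape of the clip; the one meant has the colours described above.

How it is judged:
On the way, in this order (a step that is already met when the one before it is completed fails the run):
1. the clip is held spread, clear of the table (value of joint clip_l above 0.12 rad and height (world z) of clip_center above 0.03 m), for 0.2 s.
2. the spread ring is round the spindle, below the top of its head (value of joint clip_l above 0.1 rad and horizontal distance between clip_center and counter_axis below 0.008 m and z of clip_center in the frame of counter_axis below 0.0195 m), for 0.1 s.
At the end, for the whole second after the job is handed in: The clip is closed (spread under 0.05 rad), flat (within 0.1 rad) and at rest in the spindle's groove: its centre within 5 mm of the spindle axis and its middle between 66 and 85.5 mm above the table, below the spindle head, which a closed ring cannot pass (value of joint clip_l below 0.05 rad and horizontal distance between clip_center and counter_axis below 0.005 m and z of clip_center in the frame of counter_axis between 0 and 0.0195 m and angle between clip_center's own z axis and vertical below 0.1 rad and velocity of joint clip_l below 0.1 rad/s and linear speed of clip below 0.02 m/s); the robot touches nothing.
It fails at once if the clip is overspread (over 0.32 rad) (value of joint clip_l above 0.32 rad).
It fails at once if the still spread clip is pressed against the counter with over 25 N (value of joint clip_l above 0.12 rad and contact force between clip and counter above 25 N).
It fails at once if the robot presses on the counter with over 20 N (contact force between any of the fingers, the arm and counter above 20 N).
It fails at once if a vial or the petri dish is moved by more than 15 mm or tipped (distance of any of vial_a, vial_b, petri from where it was at the start of the episode above 0.015 m or angle between any of vial_a, vial_b's own z axis and vertical above 0.3 rad).
It also fails if it takes over 43 s, if anything falls off the work surface, if the arm or the gripper's body presses on something with over 40 N, if the wrist force passes 120 N, or if a joint passes its speed limit or range.

## Robot

A 6-joint arm with a two-finger parallel gripper is mounted at the origin on a cart in front of the work surface, level with it; the furniture and walls round the work are solid. World frame = base frame: x ahead of the robot, y to its left, z up, the work surface at z = 0. Lengths are in m, angles in rad, forces in N, time in s.
With the tool pointing down it reaches from about 0.35 to 0.975 m from the base axis. Payload 17.4 kg.
Tool frame: the origin (TCP) lies midway between the tips of the shut fingers; the grasp point (between the pads) lies 19 mm behind it; x points along the fingers, y is the direction in which the jaws open and shut, and the axes are right-handed (so a half turn about x gives the same grasp; the last joint's range is limited). The gripper opens to 85 mm and grips with 20 to 120 N. Pads are 22 mm wide; open, the fingers measure 114 mm over their backs; the gripper's body (76 mm by 85 mm) begins 54 mm behind the grasp point. The pads swing forward as they close: fully open they stand 13 mm farther back than shut.
Start: joints at [-1.321, 0.116, 1.442, -0, 1.584, -0.038], TCP at [0.192, -0.647, 0.231] pointing down, gripper open.
Joint ranges: [-2.83, 2.83], [-0.83, 2.19], [0.07, 2.5], [-1.14, 4.28], [0.01, 3], [-2.97, 2.97]. Speed limits (rad/s): [1.89, 1.89, 2.22, 3.14, 3.14, 3.14].

## Interface

Orientations are given as a unit quaternion [x, y, z, w].
In Python, from workcell import manip gives the robot as it stands. The module is installed in compiled form; this text tells all that it offers.
- The arm moves only by the tool drive_tool, never from a script. Its argument "plan" is a list of rows, each an object with "dp": the shift along the tool's x, y, z in units of 50 mm (1.0 is 50 mm), a list of three; "twist": the turn about the tool's x in degrees; "jaw": the finger opening in mm, from 0 to 85.4. A call has 1 to 12 rows; each row is the pose to reach, as a shift and turn from the pose measured when the call began, along the tool's axes at that moment; what a row does not reach only later rows make up. A row lasts 1/10 s, in which the tool goes at most 50 mm and 8.59 degrees, less where a joint would pass 70% of its speed; a pose out of reach is approached as far as the arm can. A call with a gripper value outside its range is refused whole. The fingers move at their own pace and stop on an object; "grip_force" is the grip in N (left out, the last holds). Time passes only in rows, so rows that repeat a pose let the fingers close. It gives the time, the measured TCP pose, the force and the opening at its end, in the units of the state.
- manip.get_obs(): the state, without advancing time (a new reading comes with each control period).
- manip.snapshot(name): name is "scene" or "side" or "wrist"; returns a dict with "pixels" (400x640x3 uint8, red, green, blue), "fx", "fy", "cx", "cy" (pixels), "view" (4x4, takes a point from world to camera coordinates). Camera axes: x right, y down, z forward; pixel columns grow to the right and rows downward; lengths in m; the calibration is good to about 2 mm. A picture is of the moment at which its call begins. There is no depth.
- manip.finish_job(): hands the job in, once; it reports no verdict.
The state is a dict: "time_s": time; "joints": joint angles; "joint_velocities": joint speeds; "joint_efforts": joint torques, N m; "position": TCP position; "tool_rot": TCP orientation; "contact_force": force on the tool from outside, world axes, zero at the start; "ft_torque": the same for the moment, N m; "gripper_width": finger opening in m.
Only numpy, scipy, OpenCV 4.12 (cv2) and the standard library are available. Lean on these libraries where they do the work, as an engineer would, in place of code of your own. Each camera call takes 0.05 s, during which the arm holds its last target.

## Working session

There is one attempt and no reset: what is moved stays moved. The work goes in short steps, Python scripts to look and compute and a tool call to move; the robot and the scene stay as the last step left them, time stands still between calls to the robot, and variables do not carry over. Pictures are saved under pics/ and viewed, and the job is handed in when it is done.

Besides the shell and the picture viewer there is one more tool, called after "Request:" as name([rows], argument=value, ...), one row to a line, values as JSON. drive_tool: Moves the arm, as the interface text tells. Its arguments: {"type":"object","properties":{"plan":{"type":"array"},"grip_force":{"type":"number"}},"required":["plan"]}

```bash
mkdir -p pics; cat > h.py <<'E'
from workcell import manip
import numpy as np, cv2
def snap(n,f):
    s=manip.snapshot(n); cv2.imwrite('pics/'+f,cv2.cvtColor(s['pixels'],cv2.COLOR_RGB2BGR))
    np.savez('pics/'+f+'.npz',**{k:np.array(s[k]) for k in s}); return s
def ray(s,u,v):
    V=np.array(s['view']);R=V[:3,:3];t=V[:3,3];c=-R.T@t
    d=R.T@np.array([(u-s['cx'])/s['fx'],(v-s['cy'])/s['fy'],1.]);return c,d
def onz(s,u,v,z):
    c,d=ray(s,u,v);return c+d*(z-c[2])/d[2]
def proj(s,p):
    V=np.array(s['view']);q=V[:3,:3]@np.array(p)+V[:3,3];return s['fx']*q[0]/q[2]+s['cx'],s['fy']*q[1]/q[2]+s['cy']
def tri(s1,p1,s2,p2):
    c1,d1=ray(s1,*p1);c2,d2=ray(s2,*p2);A=np.stack([d1,-d2],1);k=np.linalg.lstsq(A,c2-c1,rcond=None)[0]
    a,b=c1+k[0]*d1,c2+k[1]*d2;return (a+b)/2,np.linalg.norm(a-b)
E
python3 - <<'E'
from h import *
for n in['scene','side','wrist']:
    s=snap(n,n+'0.png');V=np.array(s['view']);print(n,-V[:3,:3].T@V[:3,3],V[2,:3],s['fx'])
o=manip.get_obs();print({k:np.round(o[k],4) for k in o})
E
```

```text
scene [0.01113183 1.00185207 0.65937206] [ 0.44550413 -0.779419   -0.44049074] 502.5690861705063
side [ 0.54066434 -0.94472094  0.69571432] [ 0.05829823  0.82139798 -0.56736821] 478.66548553753256
wrist [ 0.27289629 -0.62241779  0.37318097] [-0.3158999  -0.09123599 -0.94439571] 326.43106655174523
{'time_s': np.float64(0.15), 'joints': array([-1.3208,  0.1164,  1.4421, -0.    ,  1.584 , -0.0378]), 'joint_velocities': array([-0.0009, -0.0013, -0.0012,  0.0016,  0.0015, -0.001 ]), 'joint_efforts': array([ 1.00000e-03, -7.32509e+01, -6.32847e+01,  0.00000e+00,
        5.10000e-03, -0.00000e+00]), 'position': array([ 0.1915, -0.6471,  0.2307]), 'tool_rot': array([-0.6998, -0.1017,  0.6998, -0.1011]), 'contact_force': array([ 0.5391,  0.0444, -0.1212]), 'ft_torque': array([-0.0245,  0.0205,  0.0457]), 'gripper_width': np.float64(0.0856)}
```

View pics/scene0.png

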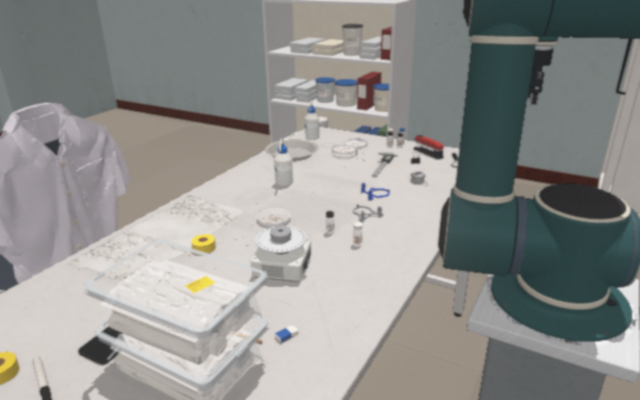

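View pics/side0.png

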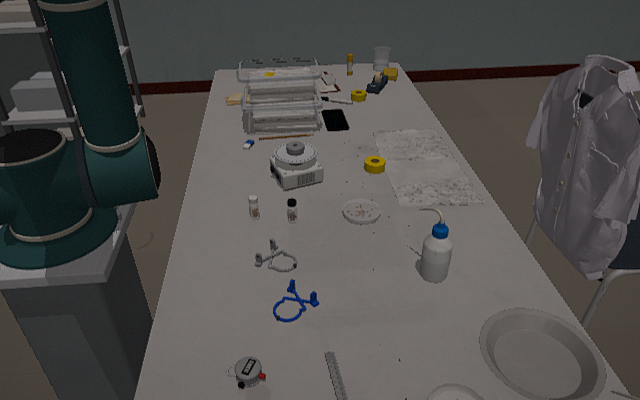

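View pics/wrist0.png

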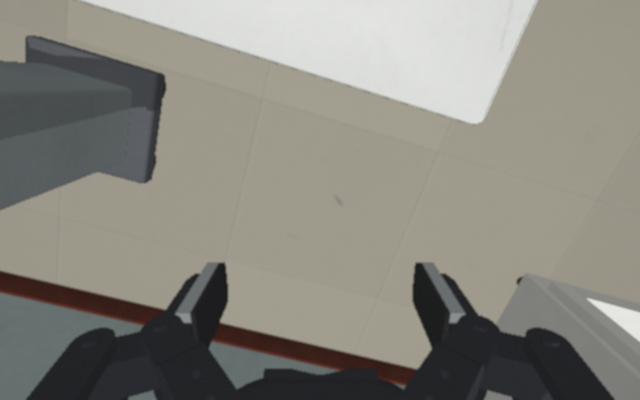

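The side view shows the grey steel clip near (276,258), with a blue look-alike at (295,302). The counter is at (296,163), the vials at (254,207) and (292,210), and the petri dish at (362,211). Next I'll enlarge both views.

```bash
python3 - <<'E'
import cv2,numpy as np
a=cv2.imread('pics/side0.png')[130:280,230:330];b=cv2.imread('pics/scene0.png')[165:290,240:400]
cv2.imwrite('pics/za.png',cv2.resize(a,None,fx=4,fy=4,interpolation=2)); cv2.imwrite('pics/zb.png',cv2.resize(b,None,fx=4.5,fy=4.5,interpolation=2))
E
```

```text
(no output)
```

View pics/za.png

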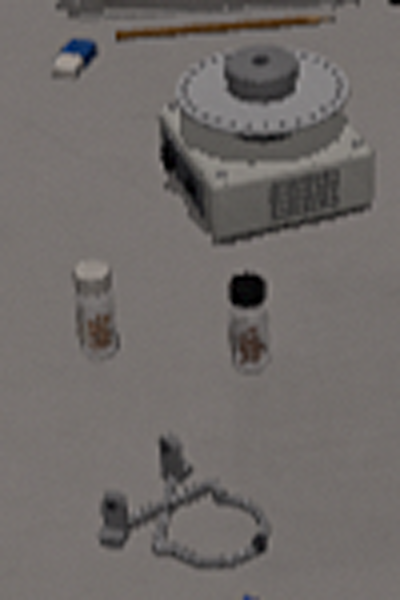

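View pics/zb.png

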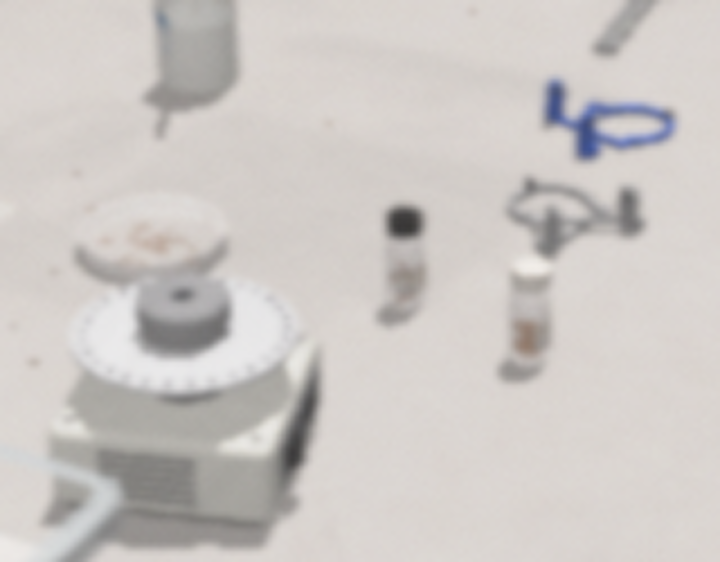

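```bash
python3 - <<'E'
from h import *
L=lambda f:{k:v for k,v in np.load('pics/'+f+'.npz').items()}
S=L('side0.png');C=L('scene0.png')
sa=lambda u,v:(230+(u-1.5)/4,130+(v-1.5)/4)
sb=lambda u,v:(240+(u-1.75)/4.5,165+(v-1.75)/4.5)
p=lambda n,x:print(n,np.round(x,4))
e1=onz(S,*sa(170,438),.03);e2=onz(S,*sa(115,496),.03);p('eyes',[e1,e2]);p('sep',np.linalg.norm(e1-e2))
p('piv',onz(S,*sa(261,543),.005))
f1=onz(C,*sb(629,190),.03);f2=onz(C,*sb(552,210),.03);p('eyes scene',[f1,f2]);p('piv scene',onz(C,*sb(530,187),.008))
for z in(.086,.093,.1):p('head',[onz(S,*sa(262,60),z),onz(C,*sb(184,293),z)])
p('tri head',tri(S,sa(262,60),C,sb(184,293))[0])
for n,a,b in(('va',(93,268),(531,266)),('vb',(247,280),(404,214))):p(n,[onz(S,*sa(*a),.06),onz(C,*sb(*b),.06)])
p('petri',[onz(S,362,211,.014),onz(C,274,218,.014)])
p('boxcorners',[onz(S,*sa(*q),.05) for q in((163,108),(215,183),(374,147))])
E
```

```text
eyes [[ 0.5088 -0.1224  0.03  ]
 [ 0.4792 -0.168   0.03  ]]
sep 0.0543
piv [ 0.5546 -0.1847  0.005 ]
eyes scene [[ 0.4783 -0.1632  0.03  ]
 [ 0.5089 -0.1166  0.03  ]]
piv scene [ 0.5522 -0.1784  0.008 ]
head [[0.5786 0.2058 0.086 ]
 [0.5934 0.1568 0.086 ]]
head [[0.5782 0.1926 0.093 ]
 [0.5863 0.1671 0.093 ]]
head [[0.5777 0.1794 0.1   ]
 [0.5792 0.1775 0.1   ]]
tri head [0.578  0.1786 0.1007]
va [[0.4667 0.0047 0.06  ]
 [0.4672 0.0033 0.06  ]]
vb [[ 0.5571 -0.0175  0.06  ]
 [ 0.5584 -0.019   0.06  ]]
petri [[ 0.7265 -0.0171  0.014 ]
 [ 0.7182  0.0041  0.014 ]]
boxcorners [[0.5095 0.2116 0.05  ]
 [0.5419 0.1095 0.05  ]
 [0.6482 0.1435 0.05  ]]
```

```bash
cat >> h.py <<'E'
from scipy.spatial.transform import Rotation as Ro
def go(p,yaw_dir):
    """from now: dp in tool axes (units) & twist so that jaw axis is along +-yaw_dir"""
    o=manip.get_obs();R=Ro.from_quat(o['tool_rot']).as_matrix()
    d=R.T@(np.array(p)-o['position'])/0.05
    best=[]
    for s in(1,-1):
        w=R.T@(s*np.append(yaw_dir,0)); best.append(np.degrees(np.arctan2(w[2],w[1])))
    print('R',np.round(R,3).tolist(),'pos',np.round(o['position'],4),'f',np.round(o['contact_force'],2),'w',round(float(o['gripper_width']),4),'t',o['time_s'],'j6',round(o['joints'][5],2))
    print('dp',np.round(d,3),'twist',np.round(best,2))
E
python3 -c "
from h import *
go([.494,-.1425,.12],np.array([.548,.837]))"
```

```text
R [[-0.0, 0.284, -0.959], [0.001, -0.959, -0.284], [-1.0, -0.001, -0.0]] pos [ 0.1915 -0.6471  0.2307] f [ 0.54  0.04 -0.12] w 0.0856 t 0.15 j6 -0.04
dp [ 2.222 -7.958 -8.665] twist [-130.3   49.7]
```

Request:
drive_tool([
  {"dp": [0,-0.6,-0.65],"twist": -8,"jaw": 85},
  {"dp": [0.1,-1.3,-1.4],"twist": -16,"jaw": 85},
  {"dp": [0.2,-2,-2.2],"twist": -24,"jaw": 85},
  {"dp": [0.3,-2.7,-2.95],"twist": -32,"jaw": 85},
  {"dp": [0.4,-3.4,-3.7],"twist": -40,"jaw": 85},
  {"dp": [0.5,-4.1,-4.5],"twist": -48,"jaw": 85},
  {"dp": [0.6,-4.8,-5.2],"twist": -56,"jaw": 85},
  {"dp": [0.7,-5.5,-6],"twist": -64,"jaw": 85},
  {"dp": [0.8,-6.2,-6.75],"twist": -72,"jaw": 85},
  {"dp": [0.9,-6.9,-7.5],"twist": -80,"jaw": 85},
  {"dp": [1.0,-7.5,-8.2],"twist": -88,"jaw": 85},
  {"dp": [1.0,-7.96,-8.67],"twist": -96,"jaw": 85},
], grip_force=20)

```text
time_s: 1.35
position: [0.4948, -0.1402, 0.1806]
tool_rot: [0.391, 0.589, -0.391, 0.589]
contact_force: [0.8, -1.7, 0.1]
gripper_width: 0.0853
```

```bash
python3 -c "
from h import *
go([.494,-.1425,.17],np.array([.548,.837]))"
```

```text
R [[-0.001, 0.922, 0.388], [0.001, 0.388, -0.922], [-1.0, -0.0, -0.001]] pos [ 0.4948 -0.1402  0.1806] f [ 0.78 -1.68  0.09] w 0.0853 t 1.35 j6 -0.72
dp [ 0.211 -0.032  0.037] twist [-33.95 146.05]
```

Request:
drive_tool([
  {"dp": [0.1,-0.03,0.04],"twist": -8.5,"jaw": 85},
  {"dp": [0.2,-0.03,0.04],"twist": -17,"jaw": 85},
  {"dp": [0.4,-0.03,0.04],"twist": -25.5,"jaw": 85},
  {"dp": [0.6,-0.03,0.04],"twist": -34,"jaw": 85},
  {"dp": [0.6,-0.03,0.04],"twist": -34,"jaw": 85},
  {"dp": [0.6,-0.03,0.04],"twist": -34,"jaw": 85},
])

```text
time_s: 1.95
position: [0.4941, -0.1426, 0.1507]
tool_rot: [0.204, 0.678, -0.203, 0.677]
contact_force: [0.4, 0.3, 0.2]
gripper_width: 0.0849
```

```bash
python3 - <<'E'
from h import *
w=snap('wrist','w1.png')
print(np.round(w['view'],3))
go([.494,-.1425,.05],np.array([.548,.837]))
E
```

```text
[[ 0.552  0.834  0.    -0.154]
 [ 0.789 -0.522  0.325 -0.479]
 [ 0.271 -0.179 -0.946  0.146]
 [ 0.     0.     0.     1.   ]]
R [[-0.0, 0.551, 0.835], [0.001, 0.835, -0.551], [-1.0, 0.001, -0.001]] pos [ 0.4943 -0.1427  0.151 ] f [0.26 0.3  0.51] w 0.0849 t 2.0 j6 -1.32
dp [ 2.021e+00 -1.000e-03 -5.000e-03] twist [ -0.21 179.79]
```

View pics/w1.png

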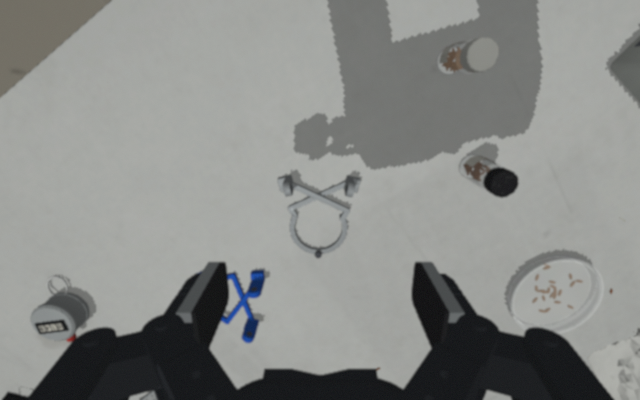

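Wrist view: the grey clip's eyes are at about (287,183) and (352,183), its pivot is at (319,253) and the ring centre is near (319,227). It appears aligned with the jaws. The blue look-alike is at (245,300).

```bash
python3 - <<'E'
from h import *
a=cv2.imread('pics/w1.png')
cv2.imwrite('pics/zw.png',cv2.resize(a[155:350,210:400],None,fx=4,fy=3,interpolation=2)); cv2.imwrite('pics/zw2.png',cv2.resize(a[160:265,265:375],None,fx=5.5,fy=5.5,interpolation=2))
w={k:v for k,v in np.load('pics/w1.png.npz').items()}
for n,q,z in(('el',(286.5,180),.03),('er',(353,180),.03),('piv',(319,253),.008),('ringL',(289.5,227),.005),('ringR',(348.5,227),.005),('blue1',(259,275),.03),('blue2',(250,330),.03),('va',(482,54),.06),('vb',(502,182),.06)):
    print(n,np.round(onz(w,*q,z),4))
print(proj(w,[.494,-.1425,.03]))
E
```

```text
el [ 0.4714 -0.1602  0.03  ]
er [ 0.5022 -0.1138  0.03  ]
piv [ 0.5538 -0.1822  0.008 ]
ringL [ 0.5159 -0.1913  0.005 ]
ringR [ 0.5473 -0.1438  0.005 ]
blue1 [ 0.5321 -0.2347  0.03  ]
blue2 [ 0.5775 -0.28    0.03  ]
va [0.4667 0.0041 0.06  ]
vb [ 0.5557 -0.02    0.06  ]
(np.float64(319.0341684025084), np.float64(190.28218988987533))
```

View pics/zw2.png

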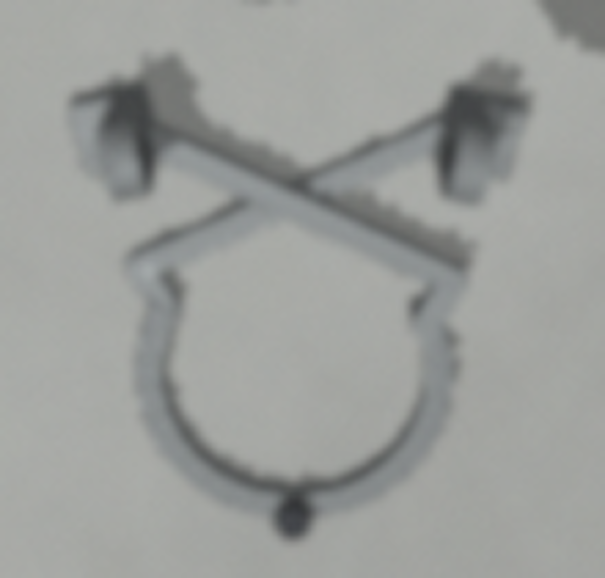

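```bash
python3 - <<'E'
from h import *
w={k:v for k,v in np.load('pics/w1.png.npz').items()}
q=lambda u,v:(265+(u-2.25)/5.5,160+(v-2.25)/5.5)
a=onz(w,*q(132,172),.03);b=onz(w,*q(460,177),.03);p=onz(w,*q(293,517),.008)
print(a,b,(a+b)/2,np.linalg.norm(a-b),p,np.linalg.norm((a+b)/2-p)); d=(b-a)/np.linalg.norm(b-a);print(d)
m=(a+b)/2-p;print(m/np.linalg.norm(m))
E
```

```text
[ 0.4801988  -0.16430795  0.03      ] [ 0.50876821 -0.12257492  0.03      ] [ 0.49448351 -0.14344143  0.03      ] 0.05057525633874941 [ 0.55368736 -0.18347489  0.008     ] 0.07477816411505366
[0.56488909 0.82516684 0.        ]
[-0.79172646  0.53536296  0.29420353]
```

Request:
drive_tool([
  {"dp": [0.6,0,0],"twist": 0,"jaw": 85},
  {"dp": [1.2,0,0],"twist": 0,"jaw": 85},
  {"dp": [1.8,-0.01,0],"twist": 0,"jaw": 85},
  {"dp": [2.3,-0.01,0],"twist": 0,"jaw": 85},
  {"dp": [2.6,-0.01,0],"twist": 0,"jaw": 85},
  {"dp": [2.7,-0.01,0],"twist": 0,"jaw": 80},
  {"dp": [2.7,-0.01,0],"twist": 0,"jaw": 75},
  {"dp": [2.7,-0.01,0],"twist": 0,"jaw": 72},
  {"dp": [2.7,-0.01,0],"twist": 0,"jaw": 72},
])

```text
time_s: 2.9
position: [0.4946, -0.1432, 0.0173]
tool_rot: [0.204, 0.677, -0.203, 0.678]
contact_force: [0.7, 0.1, -0.3]
gripper_width: 0.0721
```

```bash
python3 - <<'E'
from h import *
go([.494,-.1433,.006],np.array([.548,.837]))
for n in('wrist','side'): 
    s=snap(n,n+'2.png')
a=cv2.imread('pics/side2.png');cv2.imwrite('pics/zs2.png',cv2.resize(a[180:300,200:350],None,fx=5,fy=5,interpolation=2))
E
```

```text
R [[0.001, 0.551, 0.834], [0.0, 0.834, -0.551], [-1.0, 0.001, 0.001]] pos [ 0.4946 -0.1432  0.0173] f [ 0.73  0.11 -0.31] w 0.0721 t 2.9 j6 -1.32
dp [ 0.226 -0.008 -0.009] twist [ -0.23 179.77]
```

View pics/wrist2.png

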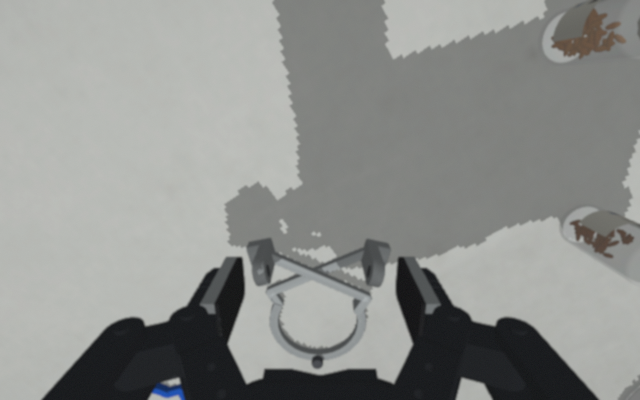

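View pics/zs2.png

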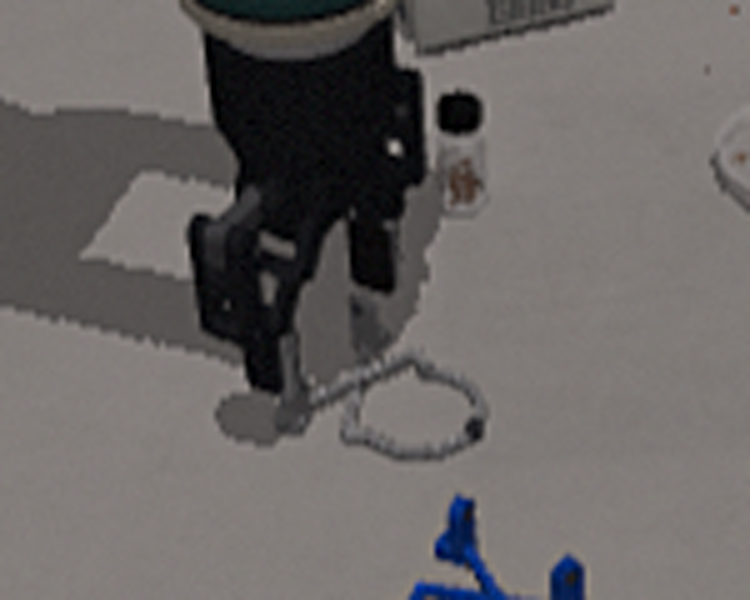

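The fingers straddle the two eyes symmetrically: in the wrist view the eyes are at (262,262) and (376,262), with the pads at 235 and 405. The side view agrees, so I'll lower and squeeze.

Request:
drive_tool([
  {"dp": [0.1,0,0],"twist": 0,"jaw": 70},
  {"dp": [0.2,0,0],"twist": 0,"jaw": 66},
  {"dp": [0.22,0,0],"twist": 0,"jaw": 62},
  {"dp": [0.22,0,0],"twist": 0,"jaw": 58},
  {"dp": [0.2,0,0],"twist": 0,"jaw": 54},
  {"dp": [0.2,0,0],"twist": 0,"jaw": 50},
  {"dp": [0.18,0,0],"twist": 0,"jaw": 46},
  {"dp": [0.16,0,0],"twist": 0,"jaw": 42},
  {"dp": [0.15,0,0],"twist": 0,"jaw": 42},
], grip_force=20)

```text
time_s: 3.9
position: [0.4942, -0.143, 0.0092]
tool_rot: [0.204, 0.677, -0.203, 0.677]
contact_force: [-0.1, 0.2, -0.8]
gripper_width: 0.0421
```

```bash
python3 - <<'E'
from h import *
go([.494,-.1433,.010],np.array([.548,.837]))
s=snap('wrist','wrist3.png')
E
```

```text
R [[0.001, 0.551, 0.835], [0.001, 0.835, -0.551], [-1.0, 0.001, 0.0]] pos [ 0.4942 -0.143   0.0092] f [-0.08  0.2  -0.79] w 0.0421 t 3.9 j6 -1.32
dp [-0.016 -0.007 -0.001] twist [ -0.22 179.78]
```

View pics/wrist3.png

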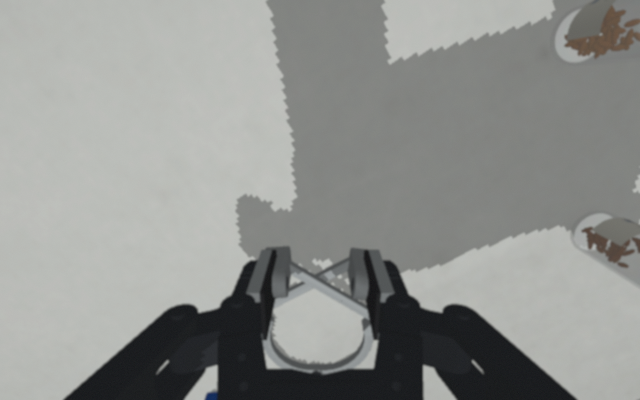

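Both eyes are now between the pads at (280,270) and (360,270), and the ring is opening symmetrically. I'll finish the squeeze to about 26 mm and lift.

Request:
drive_tool([
  {"dp": [0,0,0],"twist": 0,"jaw": 38},
  {"dp": [0,0,0],"twist": 0,"jaw": 35},
  {"dp": [-0.01,0,0],"twist": 0,"jaw": 32},
  {"dp": [-0.02,0,0],"twist": 0,"jaw": 29},
  {"dp": [-0.02,0,0],"twist": 0,"jaw": 27},
  {"dp": [-0.02,0,0],"twist": 0,"jaw": 26},
  {"dp": [-0.02,0,0],"twist": 0,"jaw": 26},
  {"dp": [-0.1,0,0],"twist": 0,"jaw": 26},
  {"dp": [-0.25,0,0],"twist": 0,"jaw": 26},
  {"dp": [-0.5,0,0],"twist": 0,"jaw": 26},
  {"dp": [-0.6,0,0],"twist": 0,"jaw": 26},
  {"dp": [-0.6,0,0],"twist": 0,"jaw": 26},
])

```text
time_s: 5.15
position: [0.4948, -0.1433, 0.0407]
tool_rot: [0.204, 0.676, -0.203, 0.678]
contact_force: [-0.0, 0.5, -1.5]
gripper_width: 0.026
```

```bash
python3 - <<'E'
from h import *
go([.494,-.1433,.010],np.array([.548,.837]))
for n in('wrist','side','scene'): 
    s=snap(n,n+'4.png')
a=cv2.imread('pics/side4.png');cv2.imwrite('pics/zs4.png',cv2.resize(a[180:300,200:350],None,fx=5,fy=5,interpolation=2))
E
```

```text
R [[0.003, 0.551, 0.835], [-0.0, 0.835, -0.551], [-1.0, 0.001, 0.002]] pos [ 0.4948 -0.1433  0.0407] f [-0.01  0.46 -1.49] w 0.026 t 5.15 j6 -1.32
dp [ 0.613 -0.009 -0.015] twist [ -0.22 179.78]
```

View pics/wrist4.png

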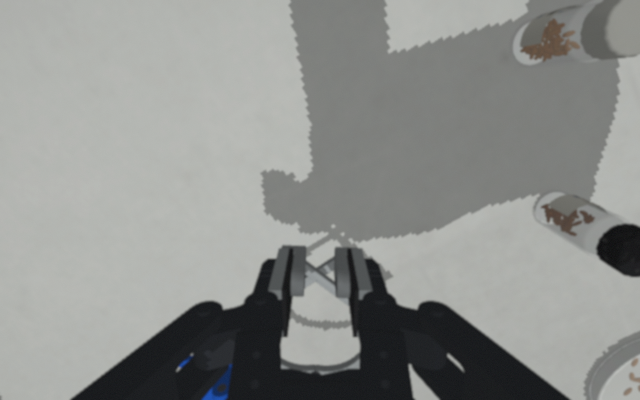

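View pics/zs4.png

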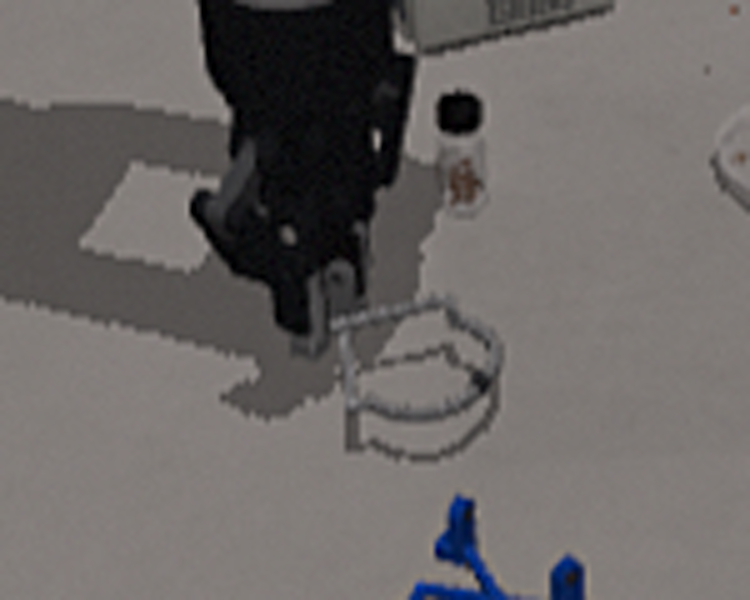

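```bash
python3 - <<'E'
from h import *
w={k:v for k,v in np.load('pics/wrist4.png.npz').items()}
p=onz(w,319,373,.0365);print(p,np.dot(p[:2]-[.4948,-.1433],[-.837,.547]),np.dot(p[:2]-[.4948,-.1433],[.547,.837]))
S={k:v for k,v in np.load('pics/side4.png.npz').items()};C={k:v for k,v in np.load('pics/scene4.png.npz').items()}
q=(200+(481-2)/5,180+(381-2)/5)
p=onz(S,*q,.0365);print(p,np.dot(p[:2]-[.4948,-.1433],[-.837,.547]),np.dot(p[:2]-[.4948,-.1433],[.547,.837]))
for n,b in(('side',(270,130,325,170)),('scene',(255,215,310,265))):
    a=cv2.imread(f'pics/{n}4.png')[b[1]:b[3],b[0]:b[2]];cv2.imwrite(f'pics/zh_{n}.png',cv2.resize(a,None,fx=12,fy=12,interpolation=2))
go([.6387,.138,.15],np.array([.548,.837]))
E
```

```text
[ 0.55727616 -0.18434672  0.0365    ] -0.07474510008980625 -0.00018164225626055396
[ 0.55744599 -0.19027451  0.0365    ] -0.07812975362521764 -0.005050307650801902
R [[0.0, 0.551, 0.835], [0.001, 0.835, -0.551], [-1.0, 0.001, 0.0]] pos [ 0.494 -0.143  0.039] f [-0.72  0.7  -0.91] w 0.0261 t 5.3 j6 -1.32
dp [-2.215  6.286 -0.683] twist [ -0.22 179.78]
```

View pics/zh_side.png

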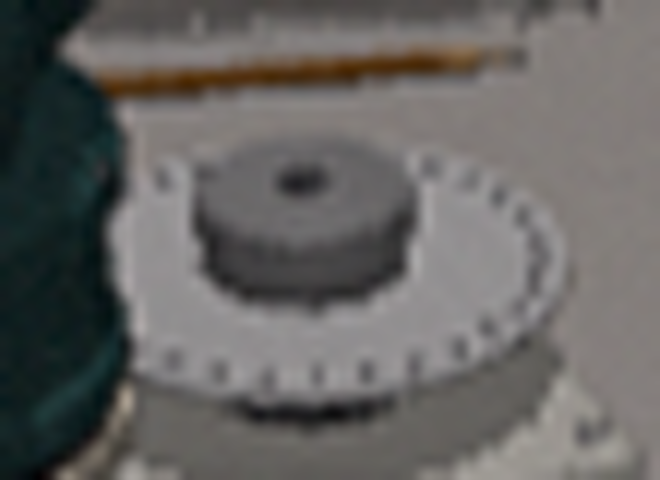

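View pics/zh_scene.png

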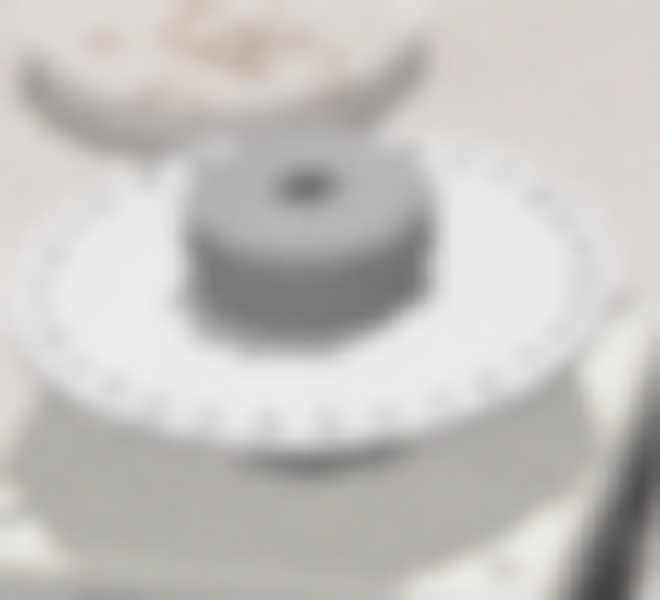

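```bash
python3 - <<'E'
from h import *
S={k:v for k,v in np.load('pics/side4.png.npz').items()};C={k:v for k,v in np.load('pics/scene4.png.npz').items()}
for us,uc in((302,306),(304,308)):
  ps=(270+(us-5.5)/12,130+(183-5.5)/12);pc=(255+(uc-5.5)/12,215+(187-5.5)/12)
  print(tri(S,ps,C,pc),[onz(S,*ps,z)[:2].round(4) for z in(.09,.1)],[onz(C,*pc,z)[:2].round(4) for z in(.09,.1)])
E
```

```text
(array([0.57759095, 0.18002167, 0.09995726]), np.float64(0.002326024913223199)) [array([0.5772, 0.1974]), array([0.5766, 0.1786])] [array([0.5893, 0.1648]), array([0.5791, 0.1795])]
(array([0.5777393 , 0.17963258, 0.09992671]), np.float64(0.0016510126113746327)) [array([0.5776, 0.1974]), array([0.577 , 0.1785])] [array([0.5889, 0.1646]), array([0.5788, 0.1793])]
```

Request:
drive_tool([
  {"dp": [-0.8,0.2,0],"twist": 0,"jaw": 26},
  {"dp": [-1.7,0.6,-0.1],"twist": 0,"jaw": 26},
  {"dp": [-2.6,1.3,-0.1],"twist": 0,"jaw": 26},
  {"dp": [-2.8,2.1,-0.2],"twist": 0,"jaw": 26},
  {"dp": [-2.8,2.9,-0.3],"twist": 0,"jaw": 26},
  {"dp": [-2.8,3.7,-0.4],"twist": 0,"jaw": 26},
  {"dp": [-2.8,4.5,-0.5],"twist": 0,"jaw": 26},
  {"dp": [-2.8,5.3,-0.6],"twist": 0,"jaw": 26},
  {"dp": [-2.8,5.9,-0.65],"twist": 0,"jaw": 26},
  {"dp": [-2.8,6.28,-0.68],"twist": 0,"jaw": 26},
  {"dp": [-2.8,6.28,-0.68],"twist": 0,"jaw": 26},
  {"dp": [-2.8,6.28,-0.68],"twist": 0,"jaw": 26},
])

```text
time_s: 6.5
position: [0.6384, 0.1372, 0.1788]
tool_rot: [0.203, 0.677, -0.203, 0.677]
contact_force: [0.1, 0.1, -0.6]
gripper_width: 0.0264
```

```bash
python3 - <<'E'
from h import *
s=snap('wrist','wrist5.png')
go([.538,.204,.14],np.array([.548,.837]))
E
```

```text
R [[-0.0, 0.551, 0.834], [0.0, 0.834, -0.551], [-1.0, 0.0, -0.0]] pos [0.6383 0.1368 0.1791] f [-0.87 -0.24 -1.  ] w 0.0262 t 6.55 j6 -0.81
dp [ 0.782  0.015 -2.416] twist [ -0.25 179.75]
```

View pics/wrist5.png

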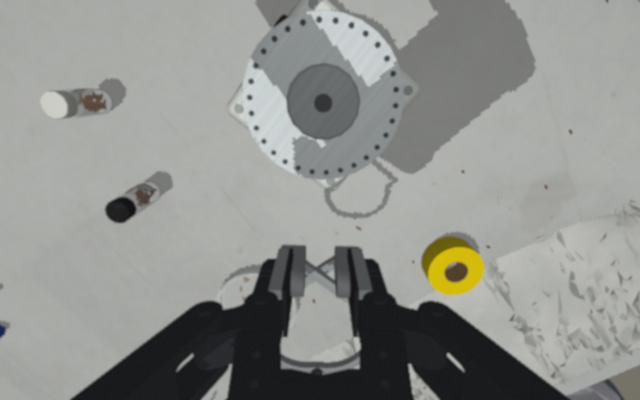

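The wrist view shows the spindle head at (323,102), nearly below the camera. The clip is still held spread between the pads at about (320,270).

```bash
python3 - <<'E'
from h import *
w={k:v for k,v in np.load('pics/wrist5.png.npz').items()}
a=w['pixels'];g=cv2.cvtColor(a,cv2.COLOR_RGB2GRAY)
b=a[60:145,280:367][:,:,::-1];cv2.imwrite('pics/zh5.png',cv2.resize(b,None,fx=6,fy=6,interpolation=2))
# dots of disc: dark blobs
for z in(.09,.1):print(z,onz(w,323,102,z))
print('TCP pix',proj(w,[.6383,.1368,.1791]))
V=w['view'];print(-V[:3,:3].T@V[:3,3])
E
```

```text
0.09 [0.57865363 0.1800374  0.09      ]
0.1 [0.57819923 0.1802315  0.1       ]
TCP pix (np.float64(317.6906467966047), np.float64(265.21065815270106))
[0.56814054 0.18452824 0.3213616 ]
```

View pics/zh5.png

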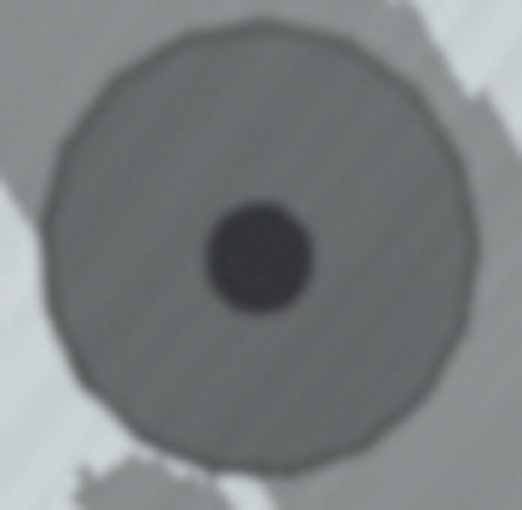

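Request:
drive_tool([
  {"dp": [0,0,-0.7],"twist": 0,"jaw": 26},
  {"dp": [0,0.04,-1.5],"twist": 0,"jaw": 26},
  {"dp": [0.3,0.04,-2.2],"twist": 0,"jaw": 26},
  {"dp": [0.7,0.04,-2.42],"twist": 0,"jaw": 26},
  {"dp": [1.0,0.04,-2.42],"twist": 0,"jaw": 26},
  {"dp": [1.14,0.04,-2.42],"twist": 0,"jaw": 26},
  {"dp": [1.14,0.04,-2.42],"twist": 0,"jaw": 26},
  {"dp": [1.14,0.04,-2.42],"twist": 0,"jaw": 26},
])

```text
time_s: 7.35
position: [0.5393, 0.2045, 0.1226]
tool_rot: [0.204, 0.677, -0.204, 0.677]
contact_force: [0.1, 0.4, -0.9]
gripper_width: 0.0263
```

```bash
python3 - <<'E'
from h import *
for n,b in(('side',(240,100,340,180)),('scene',(230,190,330,270))):
    s=snap(n,n+'6.png');a=cv2.imread(f'pics/{n}6.png')[b[1]:b[3],b[0]:b[2]];cv2.imwrite(f'pics/z6_{n}.png',cv2.resize(a,None,fx=7,fy=7,interpolation=2))
s=snap('wrist','wrist6.png')
h=np.array([.578,.180,.1]);o=manip.get_obs();d=(o['position']-h)
print('fwd',d[0]*-.835+d[1]*.551,'lat',d[0]*.551+d[1]*.835)
go([.538,.204,.14],np.array([.548,.837]))
E
```

```text
fwd 0.04621586194291521 lat -0.0006071691828794697
R [[0.001, 0.552, 0.834], [0.0, 0.834, -0.552], [-1.0, 0.001, 0.0]] pos [0.5391 0.2049 0.1228] f [-0.42  0.22 -0.85] w 0.0267 t 7.5 j6 -0.67
dp [-0.345 -0.028 -0.008] twist [ -0.28 179.72]
```

View pics/z6_side.png

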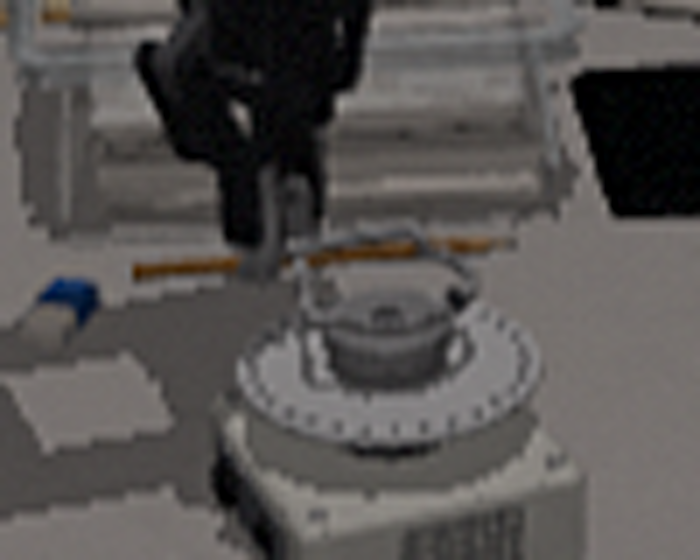

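View pics/z6_scene.png

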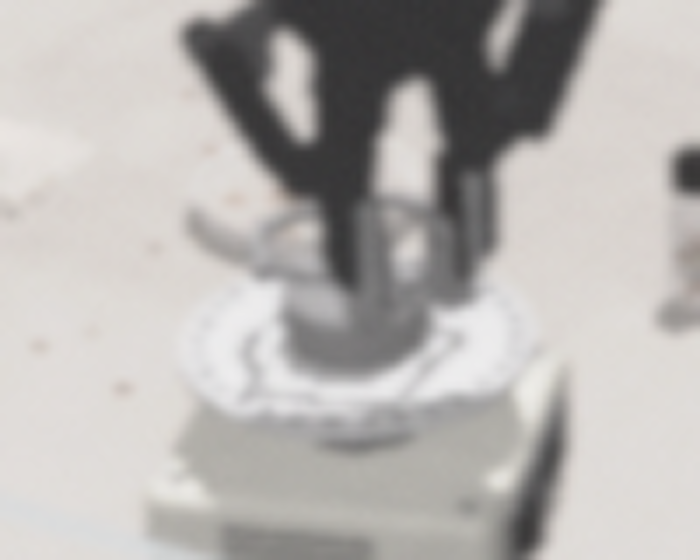

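View pics/wrist6.png

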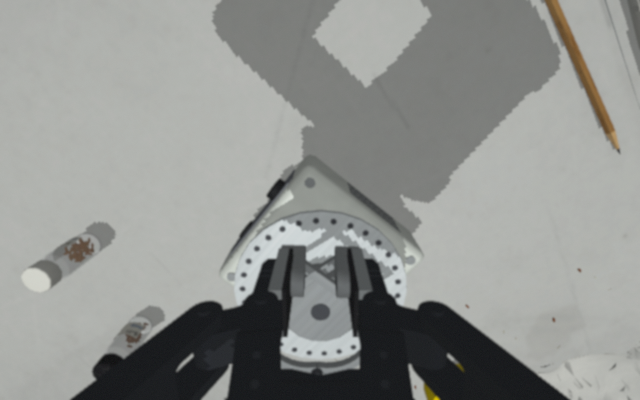

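```bash
python3 - <<'E'
from h import *
L=lambda f:{k:v for k,v in np.load('pics/'+f+'.npz').items()}
w=L('wrist6.png');S=L('side6.png')
x=np.array([-.834,.552]);y=np.array([.552,.834])
pv=onz(w,318.5,372,.119)[:2];hd=onz(w,320,312,.1)[:2];print('w',pv,hd,(hd-pv)@x,(hd-pv)@y)
q=lambda u,v:(240+(u-3)/7,100+(v-3)/7)
pv=onz(S,*q(460,299),.119)[:2];hd=onz(S,*q(386,316),.1)[:2];print('s',pv,hd,(hd-pv)@x,(hd-pv)@y)
# ring outer left/right in side
E
python3 - <<'E'
import cv2
a=cv2.imread('pics/wrist6.png')[235:400,230:410];cv2.imwrite('pics/zw6.png',cv2.resize(a,None,fx=4,fy=3.6,interpolation=2))
E
```

```text
w [0.60042166 0.16416207] [0.57843299 0.17980428] 0.026973057326586985 0.0009078537816912795
s [0.60326424 0.15334958] [0.57662136 0.17900353] 0.03638113715057201 0.006688521452142372
```

View pics/zw6.png

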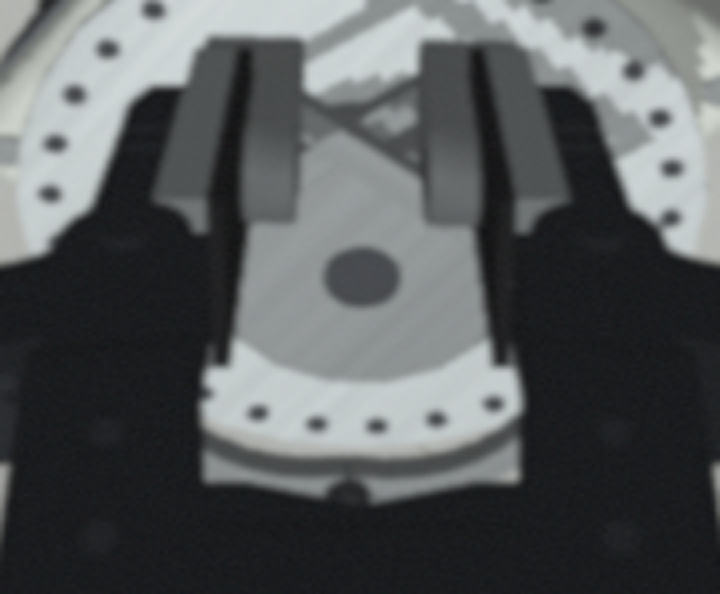

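```bash
python3 - <<'E'
from h import *
L=lambda f:{k:v for k,v in np.load('pics/'+f+'.npz').items()}
w=L('wrist6.png');S=L('side6.png')
x=np.array([-.834,.552]);y=np.array([.552,.834])
q=lambda u,v:(240+(u-3)/7,100+(v-3)/7)
h,e1=tri(w,(320.2,312),S,q(386,316))
for uv in((317.2,371.5),(317.2,374)):
  p,e=tri(w,uv,S,q(460,299))
  print(p,e,h,e1,(h-p)[:2]@x,(h-p)[:2]@y)
w=L('wrist4.png');S=L('side4.png')
p,e=tri(w,(319,373),S,(200+(481-2)/5,180+(381-2)/5));print(p,e)
E
```

```text
[0.60361211 0.16118751 0.11479589] 0.0002544783842147137 [0.57741558 0.17991249 0.10004836] 0.0018057701888224075 0.03218409871689256 0.0011561482984729255
[0.60396808 0.16056685 0.1154707 ] 0.0007546821439803884 [0.57741558 0.17991249 0.10004836] 0.0018057701888224075 0.03282357483146098 0.0014772801540072786
[ 0.55840089 -0.186114    0.03377633] 0.0022200682834222682
```

Request:
drive_tool([
  {"dp": [0,0.012,-0.02],"twist": 0,"jaw": 26},
  {"dp": [0.06,0.012,-0.02],"twist": 0,"jaw": 26},
  {"dp": [0.12,0.012,-0.02],"twist": 0,"jaw": 26},
  {"dp": [0.18,0.012,-0.02],"twist": 0,"jaw": 26},
  {"dp": [0.22,0.012,-0.02],"twist": 0,"jaw": 26},
  {"dp": [0.25,0.012,-0.02],"twist": 0,"jaw": 26},
  {"dp": [0.27,0.012,-0.02],"twist": 0,"jaw": 26},
  {"dp": [0.29,0.012,-0.02],"twist": 0,"jaw": 26},
  {"dp": [0.29,0.012,-0.02],"twist": 0,"jaw": 26},
])

```text
time_s: 8.4
position: [0.5386, 0.206, 0.1082]
tool_rot: [0.204, 0.677, -0.204, 0.677]
contact_force: [0.0, -0.3, -0.5]
gripper_width: 0.026
```

```bash
cat > st.py <<'E'
from h import *
import sys
h=np.array([.578,.180,.1])
for i in range(1):
    o=manip.get_obs();d=(o['position']-h)
    print('fwd',d[0]*-.835+d[1]*.551,'lat',d[0]*.551+d[1]*.835,'z',o['position'][2],'f',np.round(o['contact_force'],2),np.round(o['ft_torque'],3),o['gripper_width'],o['time_s'])
E
python3 st.py; python3 - <<'E'
from h import *
s=snap('wrist','wrist7.png');s=snap('side','side7.png')
a=cv2.imread('pics/wrist7.png')[235:400,230:410];cv2.imwrite('pics/zw7.png',cv2.resize(a,None,fx=4,fy=3.6,interpolation=2))
a=cv2.imread('pics/side7.png')[100:180,240:340];cv2.imwrite('pics/zs7.png',cv2.resize(a,None,fx=7,fy=7,interpolation=2))
E
```

```text
fwd 0.04721600428724135 lat -7.035355964402773e-06 z 0.108175265891209 f [ 0.   -0.28 -0.45] [ 0.012 -0.007  0.038] 0.026001538393716106 8.4
```

View pics/zs7.png

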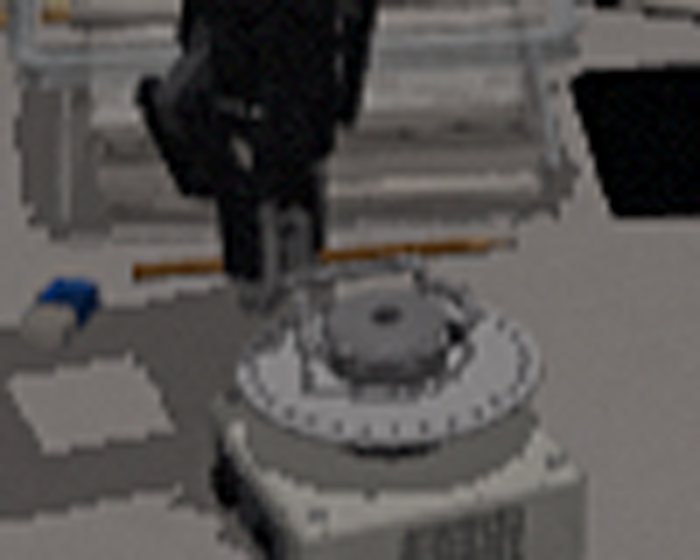

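View pics/zw7.png

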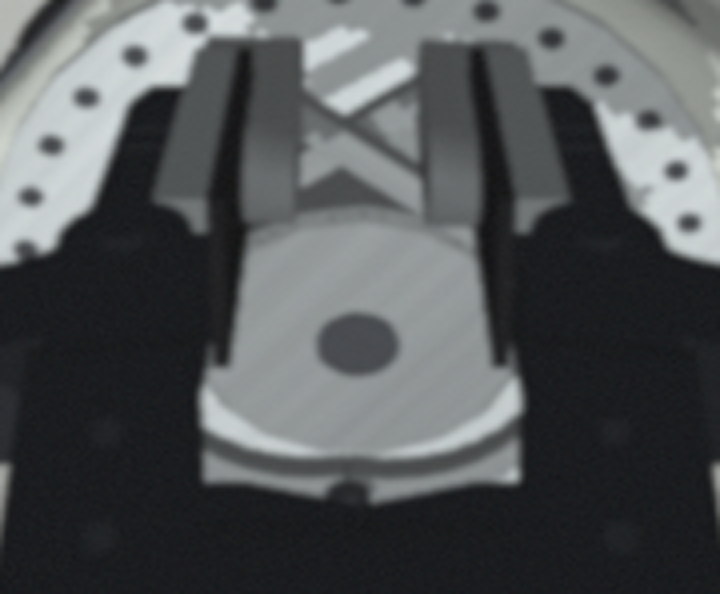

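The wrist view shows the head, with its hole at (358,343) in the zoom, concentric with the spread ring and a small gap at the pivot. There's no contact force, so I'll descend slowly.

Request:
drive_tool([
  {"dp": [0.02,0,0],"twist": 0,"jaw": 26},
  {"dp": [0.04,0,0],"twist": 0,"jaw": 26},
  {"dp": [0.06,0,0],"twist": 0,"jaw": 26},
  {"dp": [0.08,0,0],"twist": 0,"jaw": 26},
  {"dp": [0.1,0,0],"twist": 0,"jaw": 26},
  {"dp": [0.12,0,0],"twist": 0,"jaw": 26},
  {"dp": [0.12,0,0],"twist": 0,"jaw": 26},
])

```text
time_s: 9.2
position: [0.5386, 0.206, 0.1021]
tool_rot: [0.204, 0.677, -0.204, 0.677]
contact_force: [-0.4, 0.9, -0.8]
gripper_width: 0.0262
```

```bash
python3 st.py
```

```text
fwd 0.047232530762108774 lat -2.4870519803252278e-05 z 0.10212974943269326 f [-0.45  0.87 -0.75] [0.04  0.    0.053] 0.026169511335681125 9.2
```

Request:
drive_tool([
  {"dp": [0.02,0,0],"twist": 0,"jaw": 26},
  {"dp": [0.04,0,0],"twist": 0,"jaw": 26},
  {"dp": [0.06,0,0],"twist": 0,"jaw": 26},
  {"dp": [0.08,0,0],"twist": 0,"jaw": 26},
  {"dp": [0.1,0,0],"twist": 0,"jaw": 26},
  {"dp": [0.1,0,0],"twist": 0,"jaw": 26},
])

```text
time_s: 9.8
position: [0.5385, 0.206, 0.097]
tool_rot: [0.204, 0.677, -0.204, 0.677]
contact_force: [-0.6, 0.1, -0.9]
gripper_width: 0.0263
```

```bash
python3 st.py;python3 - <<'E'
from h import *
s=snap('wrist','wrist8.png');s=snap('side','side8.png')
a=cv2.imread('pics/wrist8.png')[235:400,230:410];cv2.imwrite('pics/zw8.png',cv2.resize(a,None,fx=4,fy=3.6,interpolation=2))
a=cv2.imread('pics/side8.png')[100:180,240:340];cv2.imwrite('pics/zs8.png',cv2.resize(a,None,fx=7,fy=7,interpolation=2))
E
```

```text
fwd 0.04725493864643998 lat -7.577401408270443e-05 z 0.09698514608767939 f [-0.63  0.07 -0.95] [ 0.053  0.015 -0.039] 0.026283374216749734 9.8
```

View pics/zs8.png

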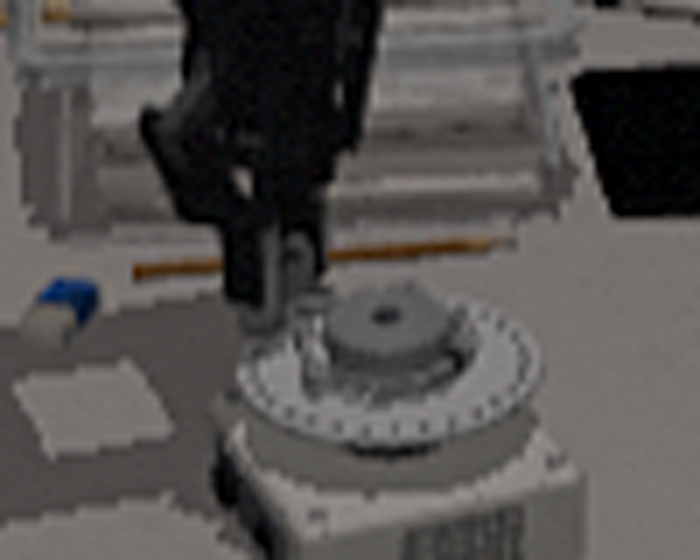

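View pics/zw8.png

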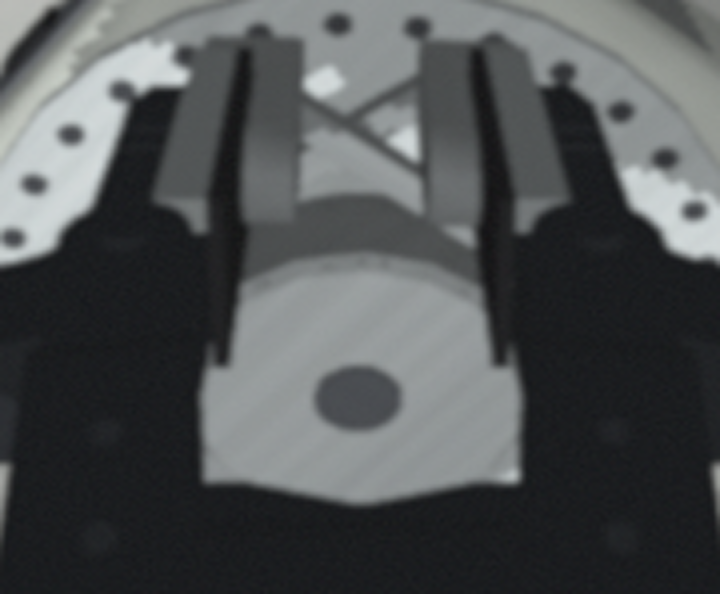

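The ring is now round the head below its top, and there's still no contact force. I'll keep feeling for the disc in 0.5–1 mm rows.

Request:
drive_tool([
  {"dp": [0.02,0,0],"twist": 0,"jaw": 26},
  {"dp": [0.04,0,0],"twist": 0,"jaw": 26},
  {"dp": [0.06,0,0],"twist": 0,"jaw": 26},
  {"dp": [0.08,0,0],"twist": 0,"jaw": 26},
  {"dp": [0.08,0,0],"twist": 0,"jaw": 26},
])

```text
time_s: 10.4
position: [0.5385, 0.206, 0.093]
tool_rot: [0.204, 0.677, -0.204, 0.677]
contact_force: [-0.3, 0.1, -1.0]
gripper_width: 0.0262
```

Request:
drive_tool([
  {"dp": [0.01,0,0],"twist": 0,"jaw": 26},
  {"dp": [0.02,0,0],"twist": 0,"jaw": 26},
  {"dp": [0.02,0,0],"twist": 0,"jaw": 26},
])

```text
time_s: 10.7
position: [0.5385, 0.206, 0.0919]
tool_rot: [0.204, 0.677, -0.204, 0.677]
contact_force: [0.0, -1.4, -0.7]
gripper_width: 0.0265
```

```bash
python3 st.py
```

```text
fwd 0.047266756662146074 lat -6.981267125549806e-05 z 0.09190239763690092 f [ 0.03 -1.4  -0.68] [0.014 0.046 0.042] 0.026459624460342772 10.7
```

Request:
drive_tool([
  {"dp": [0.01,0,0],"twist": 0,"jaw": 26},
  {"dp": [0.02,0,0],"twist": 0,"jaw": 26},
  {"dp": [0.02,0,0],"twist": 0,"jaw": 26},
])

```text
time_s: 11.0
position: [0.5385, 0.206, 0.0909]
tool_rot: [0.204, 0.677, -0.204, 0.677]
contact_force: [-0.8, 1.3, 1.0]
gripper_width: 0.0266
```

```bash
python3 st.py
```

```text
fwd 0.04728431401633264 lat -6.107815337915226e-05 z 0.09091270352686326 f [-0.84  1.26  1.02] [-0.013 -0.02  -0.026] 0.02664535684353365 11.0
```

Request:
drive_tool([
  {"dp": [0.01,0,0],"twist": 0,"jaw": 26},
  {"dp": [0.01,0,0],"twist": 0,"jaw": 26},
])

```text
time_s: 11.2
position: [0.5385, 0.206, 0.0904]
tool_rot: [0.204, 0.677, -0.204, 0.677]
contact_force: [-0.6, 0.9, 0.2]
gripper_width: 0.0261
```

Request:
drive_tool([
  {"dp": [0.01,0,0],"twist": 0,"jaw": 26},
  {"dp": [0.01,0,0],"twist": 0,"jaw": 26},
])

```text
time_s: 11.4
position: [0.5385, 0.206, 0.0899]
tool_rot: [0.204, 0.677, -0.204, 0.677]
contact_force: [-1.0, -0.1, 1.3]
gripper_width: 0.0262
```

```bash
python3 st.py
```

```text
fwd 0.047282587804736244 lat -6.524250351411937e-05 z 0.08988837263497024 f [-1.02 -0.08  1.31] [-0.078  0.076 -0.04 ] 0.026245397393688977 11.4
```

Request:
drive_tool([
  {"dp": [0.01,0,0],"twist": 0,"jaw": 26},
  {"dp": [0.01,0,0],"twist": 0,"jaw": 26},
])

```text
time_s: 11.6
position: [0.5386, 0.206, 0.0898]
tool_rot: [0.204, 0.677, -0.204, 0.677]
contact_force: [-2.5, -0.9, 5.4]
gripper_width: 0.0264
```

```bash
python3 st.py;python3 - <<'E'
from h import *
s=snap('side','side9.png');s=snap('scene','scene9.png')
a=cv2.imread('pics/side9.png')[100:180,240:340];cv2.imwrite('pics/zs9.png',cv2.resize(a,None,fx=7,fy=7,interpolation=2))
E
python3 st.py
```

```text
fwd 0.04720899708399791 lat -9.878007896115676e-06 z 0.089816347348597 f [-2.49 -0.88  5.44] [-0.136  0.384 -0.066] 0.02640942463587004 11.6
fwd 0.047217786858622865 lat -2.2107868212446757e-05 z 0.08978617279364078 f [-2.6  -1.03  5.68] [-0.239  0.359 -0.093] 0.026376318079968642 11.7
```

View pics/zs9.png

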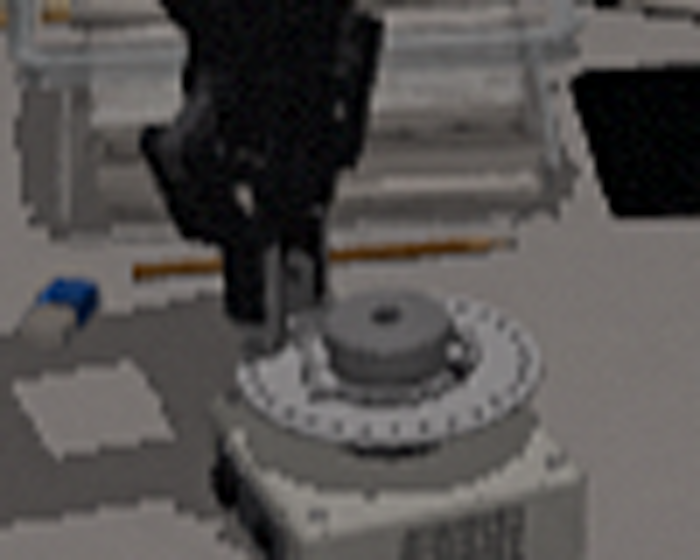

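Contact with the disc is clear: Fz rose to about +5.5 N at a TCP height of 0.0898, so the disc is at about 0.080, which agrees with the triangulated head. I'll now open gently and compensate for the pads swinging back.

Request:
drive_tool([
  {"dp": [0,0,0],"twist": 0,"jaw": 29},
  {"dp": [0.005,0,0.005],"twist": 0,"jaw": 32},
  {"dp": [0.01,0,0.01],"twist": 0,"jaw": 35},
  {"dp": [0.02,0,0.015],"twist": 0,"jaw": 38},
  {"dp": [0.03,0,0.02],"twist": 0,"jaw": 41},
  {"dp": [0.03,0,0.02],"twist": 0,"jaw": 41},
])

```text
time_s: 12.3
position: [0.5394, 0.2055, 0.0883]
tool_rot: [0.204, 0.677, -0.204, 0.677]
contact_force: [-0.6, -0.6, 1.9]
gripper_width: 0.0407
```

```bash
python3 st.py
```

```text
fwd 0.046258320779056374 lat -1.5608243219972229e-06 z 0.08830842652823392 f [-0.58 -0.61  1.92] [ 0.031  0.073 -0.046] 0.040748640757381695 12.3
```

Request:
drive_tool([
  {"dp": [0.01,0,0.005],"twist": 0,"jaw": 44},
  {"dp": [0.02,0,0.01],"twist": 0,"jaw": 47},
  {"dp": [0.03,0,0.01],"twist": 0,"jaw": 50},
  {"dp": [0.04,0,0.01],"twist": 0,"jaw": 53},
  {"dp": [0.05,0,0.01],"twist": 0,"jaw": 56},
  {"dp": [0.06,0,0.01],"twist": 0,"jaw": 59},
  {"dp": [0.06,0,0.01],"twist": 0,"jaw": 62},
  {"dp": [0.06,0,0.01],"twist": 0,"jaw": 66},
  {"dp": [0.06,0,0.01],"twist": 0,"jaw": 70},
  {"dp": [0.06,0,0.01],"twist": 0,"jaw": 72},
  {"dp": [0.06,0,0.01],"twist": 0,"jaw": 72},
])

```text
time_s: 13.4
position: [0.5398, 0.2051, 0.0853]
tool_rot: [0.204, 0.677, -0.204, 0.677]
contact_force: [0.1, -0.9, 0.9]
gripper_width: 0.072
```

```bash
python3 st.py; python3 - <<'E'
from h import *
s=snap('wrist','wrist10.png');s=snap('side','side10.png')
a=cv2.imread('pics/side10.png')[100:180,240:340];cv2.imwrite('pics/zs10.png',cv2.resize(a,None,fx=7,fy=7,interpolation=2))
E
```

```text
fwd 0.04573575065763622 lat -7.50233224907984e-05 z 0.08528325127399042 f [ 0.06 -0.9   0.91] [-0.037 -0.028 -0.019] 0.07204979388529166 13.4
```

View pics/zs10.png

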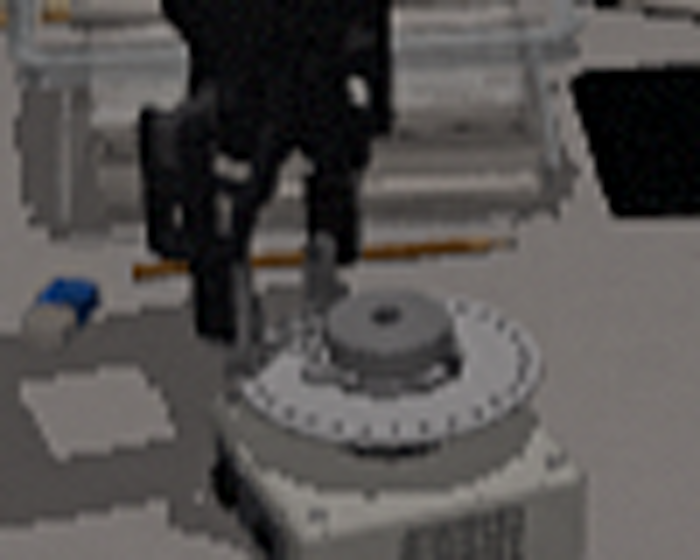

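View pics/wrist10.png

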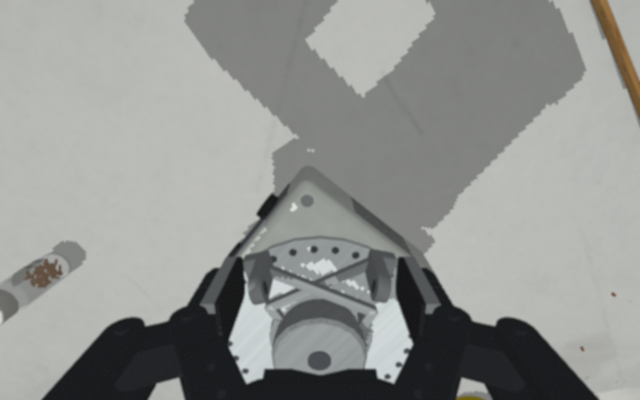

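The clip has contracted round the neck. Its eyes, at (260,272) and (379,272), are free of the pads. I'll withdraw upward.

Request:
drive_tool([
  {"dp": [0,0,0],"twist": 0,"jaw": 78},
  {"dp": [-0.05,0,0],"twist": 0,"jaw": 84},
  {"dp": [-0.2,0,0],"twist": 0,"jaw": 84},
  {"dp": [-0.6,0,0],"twist": 0,"jaw": 84},
  {"dp": [-1.2,0,0],"twist": 0,"jaw": 84},
  {"dp": [-1.8,0,0.4],"twist": 0,"jaw": 84},
  {"dp": [-2.2,0,1.2],"twist": 0,"jaw": 84},
  {"dp": [-2.2,0,1.8],"twist": 0,"jaw": 84},
  {"dp": [-2.2,0,2.2],"twist": 0,"jaw": 84},
  {"dp": [-2.2,0,2.2],"twist": 0,"jaw": 84},
  {"dp": [-2.2,0,2.2],"twist": 0,"jaw": 84},
])

```text
time_s: 14.6
position: [0.6314, 0.1443, 0.1955]
tool_rot: [0.204, 0.677, -0.204, 0.677]
contact_force: [0.7, 0.5, 0.3]
gripper_width: 0.0844
```

```bash
python3 st.py; python3 - <<'E'
from h import *
s=snap('wrist','wrist11.png');s=snap('side','side11.png')
a=cv2.imread('pics/side11.png')[130:250,230:380];cv2.imwrite('pics/zs11.png',cv2.resize(a,None,fx=5,fy=5,interpolation=2))
a=cv2.imread('pics/wrist11.png')[0:190,220:430];cv2.imwrite('pics/zw11.png',cv2.resize(a,None,fx=3.1,fy=3.1,interpolation=2))
E
```

```text
fwd -0.06424640676316665 lat -0.0003521162384126017 z 0.1955123819948664 f [0.66 0.53 0.35] [ 0.029  0.026 -0.026] 0.08440726882492026 14.6
```

View pics/zs11.png

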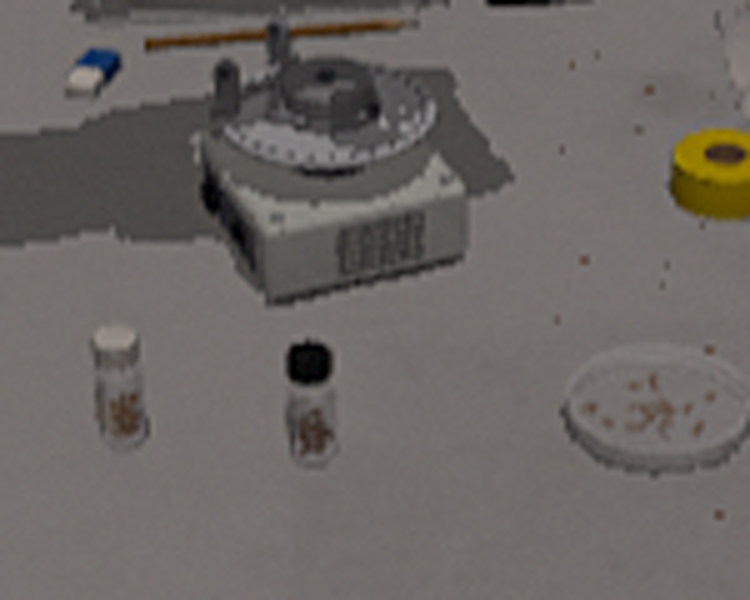

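View pics/zw11.png

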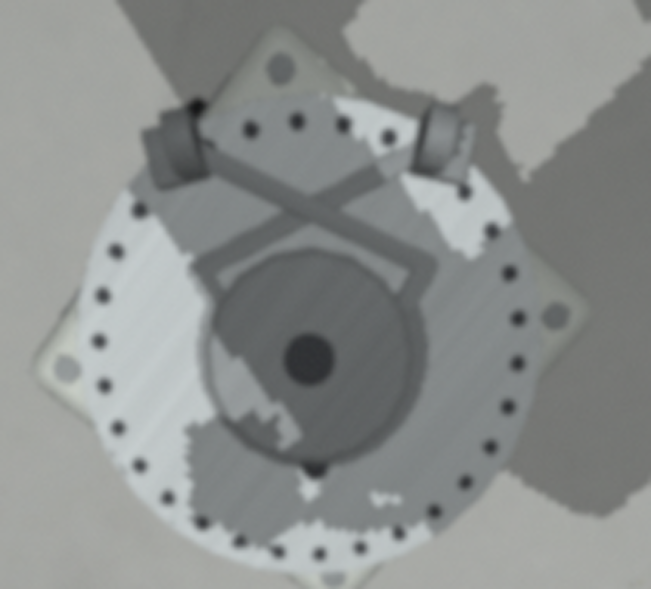

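```bash
python3 - <<'E'
from h import *
L=lambda f:{k:v for k,v in np.load('pics/'+f+'.npz').items()}
w=L('wrist11.png');S=L('side11.png')
q=lambda u,v:(220+(u-1)/3.1,(v-1)/3.1);r=lambda u,v:(230+(u-2)/5,130+(v-2)/5)
a,ea=tri(w,q(187,138),S,r(227,66));b,eb=tri(w,q(437,138),S,r(278,27));print(a,ea,b,eb,np.linalg.norm(a-b))
p=onz(w,*q(316,465),.085);print('pivot',p,np.linalg.norm(p[:2]-[.578,.18]))
for n,u,v,z in(('va',117-2,335,.06),('vb',308,350,.06)):print(n,onz(S,*r(u,v),z))
E
```

```text
[0.52574187 0.18396725 0.10600578] 0.0012778022592558043 [0.55436049 0.22756387 0.10534053] 0.001755214286332004 0.05215489650248299
pivot [0.60207906 0.16632572 0.085     ] 0.027690925737277126
va [0.46602983 0.00486715 0.06      ]
vb [ 0.55673348 -0.01736537  0.06      ]
```

The eyes are level at about z 0.106, 52 mm apart centre to centre (54 closed). The pivot is 27.7 mm from the axis (27 nominal), and the vials haven't moved. I'm handing in.

```bash
python3 -c "
from workcell import manip
print(manip.finish_job())"
```

```text
the job is handed in; nothing more can be done
None
```

The clip is on the spindle, closed in the groove and left free. I handed the job in at about 14.7 s; `finish_job` gives no verdict.

- **What I did:** I took the steel clip by its eyes, squeezed it to 26 mm (about 0.22 rad) and carried it over the vials. I lowered it over the head without noticeable force until it met the disc at about 80 mm, with roughly 6 N on the wrist. Then I let it contract and withdrew straight up.
- **Closed and centred:** in the last pictures the eyes are about 52 mm apart (54 mm when fully closed, within my measuring error). The pivot is 27.7 mm from the spindle axis, against 27 mm nominal.
- **Flat:** the two eye tops are within 1 mm of the same height. They read about 4 mm lower than expected, which I put down to picking the corners in the images. I measured tilt only across the eyes, not from front to back.
- **Bystanders:** the vials are standing within about 1 mm of where they started. The petri dish looks unmoved, but I did not measure it again.
- **Disagreement:** before the descent, the side view and the wrist view differed by several millimetres on the gap from pivot to spindle. The cause was an assumed pivot height. Triangulating gave about 32 mm against the wanted 29.5 mm, and I shifted the tool only 1 mm as a compromise with the arm's own position. The ring went over without noticeable force.

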